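# Lock a trolley wheel on its axle with a push-on cap

### The arm

A 6-joint arm with a two-finger parallel gripper is mounted at the origin on a cart in front of the work surface, level with it; the furniture and walls round the work are solid. World frame = base frame: x ahead of the robot, y to its left, z up, the work surface at z = 0. Lengths are in mm, angles in rad, forces in N, time in s.
With the tool pointing down it reaches from about 400 to 925 mm from the base axis. Payload 12.5 kg.
Tool frame: the origin (TCP) lies on the front face of the gripper's body, between the roots of the fingers; the fingertips stand 78 mm ahead of it and the grasp point (between the pads) lies 59 mm ahead of it (env.nose_length is the distance from the TCP to the fingertips, in mm); z points along the fingers, y is the line along which they close (so a half turn about z gives the same grasp; the last joint's range is limited). The gripper opens to 95 mm and grips with 3 to 60 N. Pads are 20 mm wide; open, the fingers measure 119 mm over their backs; the gripper's body (75 mm by 180 mm) begins 59 mm behind the grasp point.
Start: joints at [1.235, 0.491, 1.559, -0, 1.092, -0.106], TCP at [142.343, 608.585, 292.261] pointing down, gripper open.
Joint ranges: [-3.1, 3.1], [-0.84, 2.19], [0.05, 2.79], [-1.13, 4.28], [0.06, 2.93], [-2.69, 2.69]. Speed limits (rad/s): [2.22, 2.22, 2.79, 3.14, 3.14, 3.14].

### API

Orientations are given as [roll, pitch, yaw] about the fixed x, y, z axes, in that order (R = Rz(yaw) Ry(pitch) Rx(roll)).
In Python, from cell import env gives the robot as it stands.
- The arm moves only by the tool jog_arm, never from a script. Its argument "motion" is a list of rows, each a list of 7 numbers: the turn, a rotation vector about the tool's x, y, z in degrees, then the shift along the tool's x, y, z in mm, then the finger opening in mm, from 0 to 95.1. In form: [[wx, wy, wz, x, y, z, hand], ...]. A call has 1 to 10 rows; each row shifts and turns the commanded pose from where the row before left it, along the tool's axes as they then stand; what a row does not reach is not made up. A row lasts 1/8 s, in which the tool goes at most 62.5 mm and 10.7 degrees, less where a joint would pass 70% of its speed; a pose out of reach is approached as far as the arm can. A call is refused whole if a number of a shift passes 62.5 or a number of a turn 10.7, either way. A call with a gripper value outside its range is refused whole. The fingers move at their own pace and stop on an object; the grip force is fixed at half the most. Time passes only in rows, so rows that do not move let the fingers close. It gives the time, the measured TCP pose, the force, the opening and the grip force at its end, in the units of the state.
- env.state(): the state, without advancing time (a new reading comes with each control period).
- env.read_camera(name): name is "scene" or "top" or "wrist"; returns a dict with "color" (384x512x3 uint8, red, green, blue), "z_map" (384x512 float32, mm along the optical axis (not along the pixel's ray), 0 where there is no reading), "camera_matrix" (3x3 intrinsics, pixels), "world_to_cam" (4x4, takes a point from world to camera coordinates). Camera axes: x right, y up, looking along -z (the intrinsics and any distortion apply to the point x, -y, -z); pixel columns grow to the right and rows downward; lengths in mm; the calibration is good to about 2 mm. The wrist camera is an equidistant fisheye: a pixel r from the principal point sees the ray r / f radians off the axis. A picture is of the moment at which its call begins.
- env.job_done(): hands the job in; it is judged then, once.
Trained networks look in the newest picture that a camera, given by its name, has taken for a name from the list of things; names that differ only in an ending like _2 or _b are one class to them, and where a whole thing is asked for, a point or a joint stands for the part that bears it (a point fixed in the world has none). Each returns a list of dicts, best first, with "score" (0 to 1); they miss things now and then, are a little off and sometimes report something else, mostly with a low value. They report only what shows in the picture. A call takes as long as a camera call. They do not tell look-alikes from the thing itself.
- env.recognise(camera, thing): "location" ([column, row] in pixels, amid what is visible of it).
The state is a dict: "t": time; "joints": joint angles; "qvel": joint speeds; "tau": joint torques, N m; "eef_pos": TCP position; "tcp_rot": TCP orientation; "ft_force": force on the tool from outside, world axes, zero at the start; "moment": the same for the moment, N m; "opening": opening from 0.0 (shut) to 1.0 (fully open); "grip_force": force on a finger pad.
Only numpy, scipy, OpenCV 4.12 (cv2) and the standard library are available. Lean on these libraries where they do the work, as an engineer would, in place of code of your own. Each camera call takes 0.05 s, during which the arm holds its last target. There are 200 camera calls.

### The job

Put the small wheel on the upright stub axle, then push the brass axle cap, open end down, straight down onto the axle until the cap has pressed the wheel and the sprung blue sleeve under it solidly home on the hidden shoulder, and leave it gripping there. Where the shoulder lies differs from axle to axle and cannot be seen, so feel for it; press firmly (about 16 newtons on the cap) but never so hard that the shoulder takes more than 25 newtons, and leave the other tools alone.

Things in the scene. Friction and masses are not known exactly. Their poses are not given: they have to be found in the camera images.
- axle_jig: Wooden block 120 x 90 x 20 mm (x, y, z) fixed to the bench; origin at the centre of its underside, z up. A 44 mm steel disc in its centre (top at z = 24 mm) carries the upright axle and the blue sleeve round the axle's foot.
- axle_tip (a point): Top of the plain vertical steel axle: 10 mm in diameter, rounded end, on the jig's centre line, 78 mm above the bench.
- sleeve_free (a point): Fixed point on the axle's centre line, 40 mm above the bench: top of the blue sleeve (30 mm in diameter) while it is free. Loaded, the sleeve goes down against a light spring (2 N to start it, plus 0.2 N per mm) and stops dead on an unseen solid shoulder after 2 to 14 mm, different each time.
- wheel: Small wheel, black tyre, orange hub, 0.1 to 0.16 kg, lying flat on the bench, boss up. 56 mm outside diameter, tyre 22 mm thick, hub boss 27 mm wide whose top is 26 mm above the underside; 12 mm bore right through. Origin at the centre of the underside, z up along the bore. Dropped over the axle it rests loosely on the free sleeve.
- push_cap: Brass push-on axle cap, 0.075 kg, standing open end down on the bench. 32 mm tall: flange 30 mm wide, 3 mm thick at the bottom, above it a closed dome 22 mm wide to grip. Bore 13 mm wide, 29 mm deep; 5 mm above the open end three sprung teeth bite the axle: starting them over its tip takes 8 to 13 N, sliding on 6 to 9 N; it stays put when released. Origin at the centre of the open underside, z up.
- wrench: Bystander: bright steel wrench, 54 x 237 x 13 mm, lying on the bench. Origin at the centre of its underside.
- screwdriver_1: Bystander: screwdriver with a yellow handle, 32 x 221 x 31 mm, lying on the bench. Origin at the centre of its underside.
- nail_tin: Bystander: open grey tin of nails, 90 mm across, 82 mm tall. Origin at the centre of its underside.
- masking_tape: Bystander: roll of cream masking tape lying flat to the right of and beyond the jig, 104 mm across, 25 mm tall. Origin at the centre of its underside.
Not all that is in view belongs to the job. Of the things like the wheel, leave any that is white; of the rest the smaller one is meant.

How it is judged:
By the outcome, as a careful person would: the job done as asked, in the order asked, and still so for the second after the job is handed in, with the robot touching nothing.
It also fails if it takes over 64 s, if anything falls off the work surface, if the arm or the gripper's body presses on something with over 40 N, if the wrist force passes 120 N, or if a joint passes its speed limit or range.

## Working session

There is one attempt and no reset: what is moved stays moved. The work goes in short steps, Python scripts to look and compute and a tool call to move; the robot and the scene stay as the last step left them, time stands still between calls to the robot, and variables do not carry over. Pictures are saved under pics/ and viewed, at most 10 in all, crops included, and the job is handed in when it is done.

Besides the shell and the picture viewer there is one more tool, called after "Request:" in YAML: its name, and indented under it one key for each argument. jog_arm: Moves the arm, as the interface text tells. Its arguments: {"type":"object","properties":{"motion":{"type":"array"}},"required":["motion"]}

```bash
mkdir -p pics; cat > h.py <<'E'
import numpy as np,cv2
from cell import env
def pix2w(c,u,v,z=None,fish=False):
    K=c["camera_matrix"];T=np.linalg.inv(c["world_to_cam"])
    x=(u-K[0,2])/K[0,0];y=(v-K[1,2])/K[1,1]
    if fish:
        r=np.hypot(x,y);s=np.tan(r)/r if r>1e-9 else 1;x*=s;y*=s
    d=np.array([x,-y,-1.])
    if z is None:
        p=d*c["z_map"][int(round(v)),int(round(u))]
        return T[:3,:3]@p+T[:3,3]
    dw=T[:3,:3]@d;o=T[:3,3]
    return o+dw*(z-o[2])/dw[2]
def save(c,n):cv2.imwrite(f"pics/{n}.png",c["color"][:,:,::-1])
E
python3 - <<'E'
from h import *
ims=[]
for n in("top","scene"):
    c=env.read_camera(n);ims.append(c["color"])
    print(n,c["color"].shape,np.linalg.inv(c["world_to_cam"])[:3,3].round())
    for t in("wheel","push_cap","axle_jig","axle_tip","wrench","screwdriver_1","nail_tin","masking_tape"):
        for d in env.recognise(n,t)[:4]:
            u,v=d["location"];print(t,round(d["score"],2),np.round([u,v]),pix2w(c,u,v).round(1))
    save(c,n)
print(env.state())
E
```

```text
top (384, 512, 3) [ 484.   98. 1316.]
wheel 0.78 [316. 229.] [ 436.1 -124.6   29.4]
wheel 0.72 [305. 198.] [541.7 -93.4  -0.7]
wheel 0.55 [354. 234.] [ 415.5 -262.3   -3.7]
push_cap 0.35 [151. 180.] [610.7 430.8  28.8]
axle_jig 0.96 [262. 204.] [522.8  55.8  37.5]
axle_tip 0.89 [262. 204.] [525.5  56.8  37.6]
wrench 0.81 [234. 166.] [658.2 150.5  11.4]
screwdriver_1 0.81 [152. 182.] [606.  428.7  23.8]
screwdriver_1 0.5 [319. 228.] [ 4.383e+02 -1.409e+02 -3.000e-01]
nail_tin 0.71 [282. 156.] [ 6.908e+02 -1.830e+01  2.000e-01]
masking_tape 0.75 [357. 181.] [ 598.1 -275.9    5.7]
masking_tape 0.74 [262. 204.] [524.5  56.5  37.6]
scene (384, 512, 3) [  50. -390.  580.]
wheel 0.94 [293. 289.] [ 429.  -140.1   26.1]
wheel 0.82 [308. 252.] [ 530.2 -101.1   29.3]
wheel 0.76 [338. 336.] [ 408.7 -260.5   26.1]
push_cap 0.45 [198. 200.] [482.4 231.3  16.6]
axle_jig 0.82 [255. 227.] [509.4  43.8  21.8]
axle_jig 0.37 [377. 285.] [ 583.8 -245.2   -1. ]
axle_tip 0.76 [255. 226.] [510.7  44.8  24.2]
wrench 0.56 [265. 194.] [643.9 133.7   6.9]
screwdriver_1 0.51 [190. 155.] [602.3 425.5  25.8]
screw
[... 188 characters left out ...]
.9    1.3]
{'t': 0.9, 'joints': array([ 1.23539348e+00,  4.90874449e-01,  1.55890016e+00,  3.31004545e-05,
        1.09170771e+00, -1.05603922e-01]), 'qvel': array([ 4.26328552e-04, -1.24455061e-03, -5.85355984e-05, -1.48040092e-03,
        1.02824246e-03, -2.24648564e-03]), 'tau': array([-5.17234639e-04, -6.12435293e+01, -2.58433968e+01,  6.93253241e-02,
        4.45003447e-02,  1.84667709e-05]), 'eef_pos': array([142.34053986, 608.58260877, 292.27676756]), 'tcp_rot': array([ 3.14147984e+00, -1.75817311e-05,  2.91177848e+00]), 'ft_force': array([-0.32853111,  0.79696731,  0.00162534]), 'moment': array([ 0.00476743, -0.0124643 , -0.0306175 ]), 'grip_force': 0.0, 'opening': 1.002451263846836}
```

View pics/top.png

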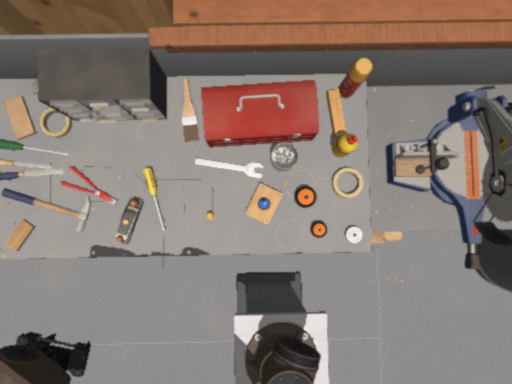

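View pics/scene.png

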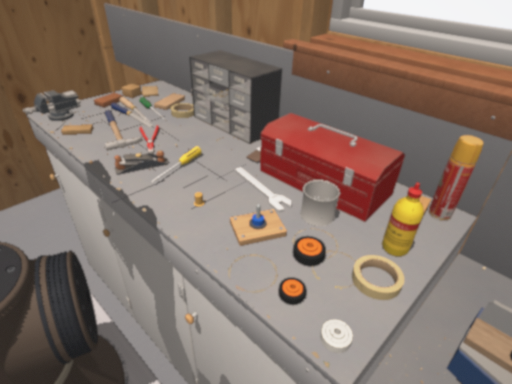

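The top view shows the small orange wheel at (319,229), the bigger one at (306,196) and the white one at (354,234). The brass cap is at (210,215), and the jig with the blue sleeve at (264,203). The scene view agrees: wheel (292,290), cap (199,199).

```bash
python3 - <<'E'
from h import *
for n,R in (("top",dict(wheel=(319,229,26),cap=(210,215,28),sleeve=(264,203,38))),("scene",dict(wheel=(292,289,26),cap=(199,199,28),sleeve=(257,219,38)))):
    c=env.read_camera(n);hsv=cv2.cvtColor(c["color"],cv2.COLOR_RGB2HSV).astype(int)
    for k,(u,v,z) in R.items():
        H=hsv[...,0];S=hsv[...,1]
        m={"wheel":(H<15)&(S>150),"cap":(H>10)&(H<28)&(S>110),"sleeve":(H>95)&(H<130)&(S>120)}[k]
        yy,xx=np.nonzero(m[v-12:v+13,u-12:u+13]);a,b=xx.mean()+u-12,yy.mean()+v-12
        print(n,k,len(xx),a.round(1),b.round(1),pix2w(c,a,b,z).round(1))
E
```

```text
top wheel 135 318.9 229.1 [ 435.7 -134.3   26. ]
top cap 47 210.2 215.6 [488.  232.1  28. ]
top sleeve 55 263.8 203.1 [526.7  50.8  38. ]
scene wheel 303 292.3 287.5 [ 431.8 -137.1   26. ]
scene cap 93 198.3 199.4 [476.1 218.8  28. ]
scene sleeve 85 257.5 220.7 [517.7  43.2  38. ]
```

Request:
jog_arm:
  motion:
    - [0,0,0,-30,-20,0,75]
    - [0,0,0,-52,-36,0,75]
    - [0,0,0,-60,-41,0,75]
    - [0,0,0,-60,-41,0,75]
    - [0,0,0,-60,-41,0,75]
    - [0,0,0,-60,-41,0,75]
    - [0,0,0,-60,-41,0,75]
    - [0,0,0,-40,-28,0,75]
    - [0,0,0,0,0,0,75]

```text
t: 2.12
eef_pos: [454.4, 267.0, 292.2]
tcp_rot: [3.141, 0.0, 2.908]
ft_force: [-0.4, 0.1, -0.1]
opening: 0.789
grip_force: 0.0
```

```bash
python3 - <<'E'
from h import *
c=env.read_camera("wrist");save(c,"w1");print(c["camera_matrix"],np.linalg.inv(c["world_to_cam"]).round(2))
for t in("push_cap","axle_tip","wheel"):
    for d in env.recognise("wrist",t)[:3]:
        u,v=d["location"];print(t,round(d["score"],2),np.round([u,v]),pix2w(c,u,v,None,True).round(1))
s=env.state();print(s["eef_pos"],s["tcp_rot"],s["ft_force"])
E
```

```text
[[297.31863964   0.         253.29215323]
 [  0.         297.31863964 193.04607816]
 [  0.           0.           1.        ]] [[ 2.3000e-01 -9.5000e-01 -2.3000e-01  3.9130e+02]
 [ 9.7000e-01  2.2000e-01  5.0000e-02  2.8139e+02]
 [-0.0000e+00 -2.4000e-01  9.7000e-01  3.8441e+02]
 [ 0.0000e+00  0.0000e+00  0.0000e+00  1.0000e+00]]
push_cap 0.82 [235. 204.] [482.5 236.5  31.8]
axle_tip 0.68 [139. 227.] [488.3  96.9  19.1]
wheel 0.72 [ 18. 218.] [ 429.  -124.7   24.1]
[451.91230369 269.81609978 292.28222493] [ 3.14143161e+00 -1.80429120e-04  2.91277881e+00] [0.51762898 0.16367227 0.31550834]
```

View pics/w1.png

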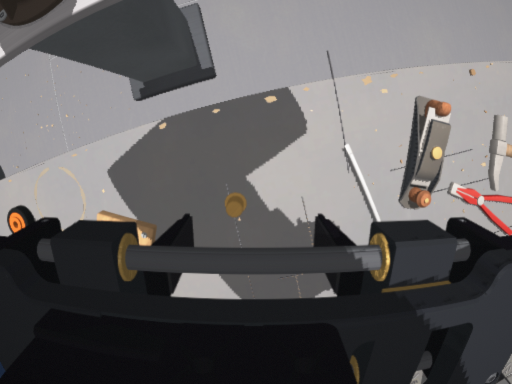

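The wrist view shows the cap at (235,204), agreeing with the estimate. The camera sits about 62 mm on the tool +x side, so next I look at the axle with the camera directly above it.

Request:
jog_arm:
  motion:
    - [0,0,0,-32,-34,0,75]
    - [0,0,0,-42,-44,0,75]
    - [0,0,0,-42,-44,0,75]
    - [0,0,0,-42,-44,0,75]
    - [0,0,0,-27,-30,0,75]
    - [0,0,0,0,0,0,75]
    - [0,0,0,0,0,0,75]

```text
t: 3.2
eef_pos: [587.5, 37.5, 292.2]
tcp_rot: [3.141, -0.001, 2.913]
ft_force: [-0.2, -0.1, 0.2]
opening: 0.79
grip_force: 0.0
```

```bash
python3 - <<'E'
from h import *
c=env.read_camera("wrist");save(c,"w2")
for t in("axle_tip","axle_jig","wheel"):
    for d in env.recognise("wrist",t)[:3]:
        u,v=d["location"];print(t,round(d["score"],2),np.round([u,v]),pix2w(c,u,v,None,True).round(1))
hsv=cv2.cvtColor(c["color"],cv2.COLOR_RGB2HSV).astype(int)
m=((hsv[...,0]>95)&(hsv[...,0]<130)&(hsv[...,1]>120)).astype(np.uint8)
n,_,st,ce=cv2.connectedComponentsWithStats(m)
for i in range(1,n):
    if st[i,4]>60: print(st[i],ce[i].round(1),pix2w(c,*ce[i],38,True).round(1))
s=env.state();print(s["eef_pos"],s["tcp_rot"],np.linalg.inv(c["world_to_cam"])[:3,3])
E
python3 -c "
import cv2;a=cv2.imread('pics/w2.png');cv2.imwrite('pics/w2c.png',cv2.resize(a[80:280,130:380],None,fx=3,fy=3,interpolation=2))"
```

```text
axle_tip 0.69 [250. 126.] [527.3  47.9  77.7]
axle_jig 0.75 [248. 126.] [527.3  45.6  77.2]
wheel 0.77 [103. 100.] [ 443.2 -131.4   24.4]
wheel 0.7 [149. 170.] [ 550.9 -100.6   -0. ]
wheel 0.56 [ 40. 114.] [ 424.9 -244.2   22.9]
[239 113  26  26 445] [251.6 125.8] [527.8  48.7  38. ]
[  0 218  35  12 278] [ 15.2 223. ] [ 568.  -350.1   38. ]
[587.6424506  37.4536305 292.4539795] [3.14142428e+00 1.54778936e-04 2.91359714e+00] [524.4116894   51.61529322 384.41698824]
```

View pics/w2c.png

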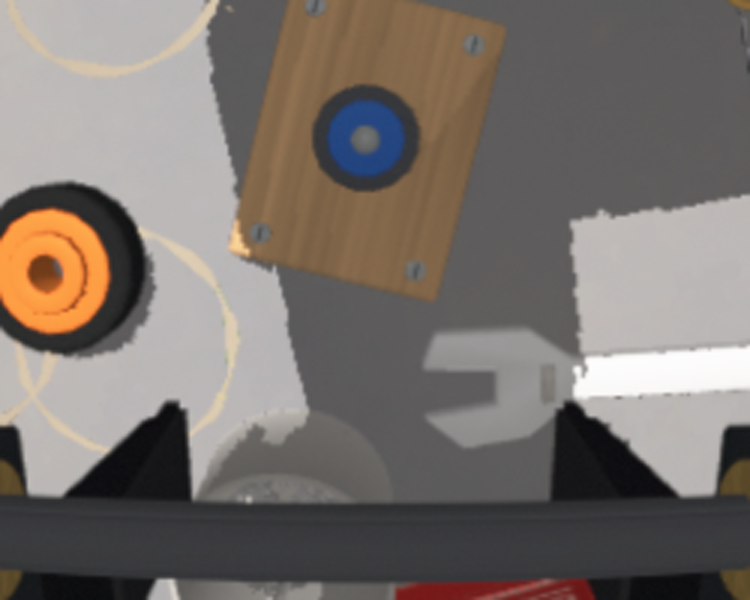

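The view shows the axle tip at crop (365,138), concentric with the blue sleeve, at about (527.8, 48.7). Next I look at the small wheel from lower down.

Request:
jog_arm:
  motion:
    - [0,0,0,9,-36,14,75]
    - [0,0,0,9.5,-45,20,75]
    - [0,0,0,9.5,-45,20,75]
    - [0,0,0,9.5,-45,20,75]
    - [0,0,0,9.5,-30.5,18,75]
    - [0,0,0,0,0,0,75]
    - [0,0,0,0,0,0,75]

```text
t: 4.28
eef_pos: [496.9, -148.7, 200.7]
tcp_rot: [3.142, 0.001, 2.912]
ft_force: [0.2, 0.1, 0.3]
opening: 0.786
grip_force: 0.0
```

```bash
cat > wl.py <<'E'
from h import *
import sys
c=env.read_camera("wrist");save(c,sys.argv[1]);z=float(sys.argv[2])
hsv=cv2.cvtColor(c["color"],cv2.COLOR_RGB2HSV).astype(int);H,S=hsv[...,0],hsv[...,1]
m={"o":(H<15)&(S>150),"c":(H>12)&(H<28)&(S>110),"b":(H>95)&(H<130)&(S>120)}[sys.argv[3]].astype(np.uint8)
n,_,st,ce=cv2.connectedComponentsWithStats(m)
s=env.state();p=s["eef_pos"];y=s["tcp_rot"][2];print(p,s["tcp_rot"],s["opening"],s["grip_force"])
for i in range(1,n):
    if st[i,4]>60:
        w=pix2w(c,*(st[i,:2]+(st[i,2:4]-1)/2),z,True);d=w-p
        print(st[i],w.round(1),"tool dx,dy",(d[0]*np.cos(y)+d[1]*np.sin(y)).round(1),(d[0]*np.sin(y)-d[1]*np.cos(y)).round(1))
E
python3 wl.py w3 25 o
```

```text
[ 497.0463978  -148.50096395  200.82966734] [-3.14155076e+00  1.15010630e-03  2.91290740e+00] 0.785428112805276 0.0
[ 229  104   46   45 1444] [ 436.9 -137.    25. ] tool dx,dy 61.2 -2.5
[ 294  205   54   42 1178] [543.8 -93.1  25. ] tool dx,dy -33.0 64.6
[495 354  17  30 267] [948.5 243.1  25. ] tool dx,dy -351.0 483.7
[411 373  16  11 115] [838.8  31.   25. ] tool dx,dy -292.2 252.3
```

View pics/w3.png

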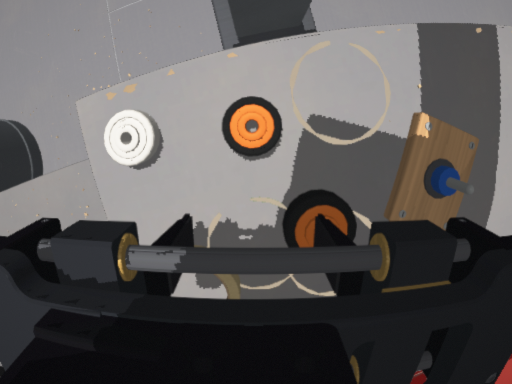

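The wheel is at (252,126) with a clear gap around it, so I'll descend and grip.

Request:
jog_arm:
  motion:
    - [0,0,0,30,-1.5,15,75]
    - [0,0,0,31,-1,30,75]
    - [0,0,0,0,0,40,75]
    - [0,0,0,0,0,30,75]
    - [0,0,0,0,0,4.5,75]
    - [0,0,0,0,0,0,50]
    - [0,0,0,0,0,0,45]
    - [0,0,0,0,0,0,45]
    - [0,0,0,0,0,0,45]
    - [0,0,0,0,0,0,45]

```text
t: 5.58
eef_pos: [436.8, -137.9, 81.6]
tcp_rot: [-3.141, 0.002, 2.912]
ft_force: [0.8, 2.3, 8.8]
opening: 0.541
grip_force: 30.0
```

```bash
python3 - <<'E'
from h import *
c=env.read_camera("scene");w=env.read_camera("wrist")
a=cv2.resize(c["color"][230:340,230:350],(400,367),interpolation=2);b=cv2.resize(w["color"],(400,300))
o=np.zeros((367,800,3),np.uint8);o[:,:400]=a;o[:300,400:]=b
cv2.imwrite("pics/g1.png",o[:,:,::-1]);s=env.state();print(s["ft_force"],s["moment"],s["opening"])
E
```

```text
[0.61796202 2.4951067  7.78520103] [ 0.4547999  -0.04797606 -0.00390704] 0.5419218725951725
```

View pics/g1.png

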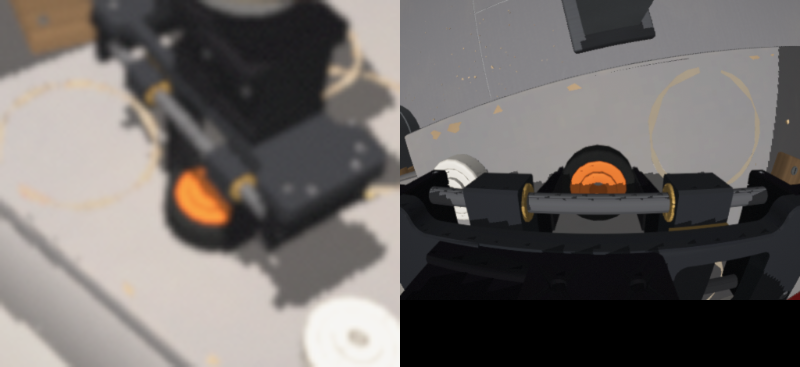

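```bash
python3 - <<'E'
from h import *
c=env.read_camera("wrist");I=c["color"];hsv=cv2.cvtColor(I,cv2.COLOR_RGB2HSV).astype(int);H,S,V=hsv[...,0],hsv[...,1],hsv[...,2]
s=env.state();p=s["eef_pos"];y=s["tcp_rot"][2]
def rel(u,v,z):
    d=pix2w(c,u,v,z,True)-p;return round(d[0]*np.cos(y)+d[1]*np.sin(y),1),round(d[0]*np.sin(y)-d[1]*np.cos(y),1)
m=((H<15)&(S>150))[190:260,200:320];yy,xx=np.nonzero(m);yy+=190;xx+=200
print("orange",xx.min(),xx.max(),yy.min(),yy.max())
for v in range(yy.min(),yy.max()+1,4):
    r=xx[yy==v];print(v,r.min(),r.max(),rel((r.min()+r.max())/2,v,22),rel(r.min(),v,22),rel(r.max(),v,22))
dk=V[170:215,253];print(dk.tolist())
for v in range(182,195): print(v,rel(253,v,20),c["z_map"][v,253],pix2w(c,253,v,None,True).round(1))
E
```

```text
orange 217 289 206 247
206 247 260 (np.float64(20.6), np.float64(-0.5)) (np.float64(20.6), np.float64(-3.9)) (np.float64(20.6), np.float64(3.0))
210 235 271 (np.float64(18.4), np.float64(-0.8)) (np.float64(18.4), np.float64(-10.4)) (np.float64(18.4), np.float64(8.9))
214 229 277 (np.float64(16.2), np.float64(-0.8)) (np.float64(16.1), np.float64(-13.6)) (np.float64(16.1), np.float64(12.1))
218 225 282 (np.float64(13.9), np.float64(-0.5)) (np.float64(13.8), np.float64(-15.9)) (np.float64(13.9), np.float64(14.9))
222 222 284 (np.float64(11.6), np.float64(-0.8)) (np.float64(11.5), np.float64(-17.6)) (np.float64(11.6), np.float64(16.0))
226 220 286 (np.float64(9.3), np.float64(-0.8)) (np.float64(9.2), np.float64(-18.7)) (np.float64(9.2), np.float64(17.2))
230 218 288 (np.float64(7.0), np.float64(-0.8)) (np.float64(6.9), np.float64(-19.9)) (np.float64(6.9), np.float64(18.4))
234 218 289 (np.float64(4.6), np.float64(-0.5)) (np.float64(4.5), np.float64(-20.0)) (np.float64(4.5), np.float64(19.1))
238 217 289 (np.float64(2.3), np.float64(-0.8)) (np.float64(2.1), np.float64(-20.7)) (np.float64(
[... 772 characters left out ...]
4 [ 4.101e+02 -1.325e+02 -1.000e-01]
186 (np.float64(31.1), np.float64(-0.8)) 170.88475 [ 409.2 -132.3    6.8]
187 (np.float64(30.5), np.float64(-0.8)) 170.36276 [ 409.6 -132.4    7.4]
188 (np.float64(30.0), np.float64(-0.8)) 167.66325 [ 409.6 -132.4   10.2]
189 (np.float64(29.4), np.float64(-0.8)) 164.30768 [ 409.4 -132.3   13.6]
190 (np.float64(28.9), np.float64(-0.8)) 163.8113 [ 409.8 -132.4   14.2]
191 (np.float64(28.3), np.float64(-0.8)) 160.52518 [ 409.6 -132.4   17.6]
192 (np.float64(27.8), np.float64(-0.8)) 158.51129 [ 409.6 -132.4   19.6]
193 (np.float64(27.2), np.float64(-0.8)) 158.3424 [ 410.1 -132.5   19.9]
194 (np.float64(26.7), np.float64(-0.8)) 157.26784 [ 410.4 -132.6   21.1]
```

Request:
jog_arm:
  motion:
    - [0,0,0,0,0,-15,45]
    - [0,0,0,0,0,-50,45]
    - [0,0,0,-5,10,-50,45]
    - [0,0,0,-22,42,-4,45]
    - [0,0,0,-25,48,0,45]
    - [0,0,0,-25,48,0,45]
    - [0,0,0,-20,37,0,45]
    - [0,0,0,-10,20,0,45]
    - [0,0,0,0,0,0,45]
    - [0,0,0,0,0,0,45]

```text
t: 6.98
eef_pos: [586.7, 36.9, 199.8]
tcp_rot: [-3.141, -0.0, 2.912]
ft_force: [0.4, -0.3, -1.8]
opening: 0.541
grip_force: 30.0
```

```bash
python3 wl.py w4 39 b; python3 wl.py w4 25 o; python3 - <<'E'
from h import *
import cv2
from cell import env
print(env.state()["ft_force"]); a=cv2.imread('pics/w4.png')
cv2.imwrite('pics/w4c.png',cv2.resize(a[60:260,130:380],None,fx=3,fy=3,interpolation=2))
E
```

```text
[586.72368342  36.64833453 199.84502699] [-3.14150010e+00 -3.51653578e-04  2.91119026e+00] 0.5422936716119727 29.999510133638978
[235 111  35  34 804] [527.6  48.9  39. ] tool dx,dy 60.4 -1.6
[586.79793686  36.54322261 199.89151343] [-3.14158420e+00 -2.20926272e-04  2.91083220e+00] 0.5412299775254727 29.99978550709784
[ 93 159  48  54 207] [548.4 -94.1  25. ] tool dx,dy 7.5 -136.0
[109 169  23  37 147] [550.7 -90.7  25. ] tool dx,dy 6.0 -132.1
[106 179  16  17 218] [549. -98.  25.] tool dx,dy 6.0 -139.6
[ 217  206   73   42 2475] [618.6  28.2  25. ] tool dx,dy -32.9 -0.8
[420 264  18  17 203] [725.5 213.3  25. ] tool dx,dy -94.5 203.8
[420 279  14   8  69] [739.7 211.   25. ] tool dx,dy -108.9 204.8
[400 334  16  15 153] [828.4 188.2  25. ] tool dx,dy -200.5 202.9
[397 347  16   9  79] [847.  184.8  25. ] tool dx,dy -219.3 203.9
[386 371  41  13 381] [910.8 192.2  25. ] tool dx,dy -279.8 225.6
[ 0.43570559 -0.00885991 -1.16230294]
```

View pics/w4c.png

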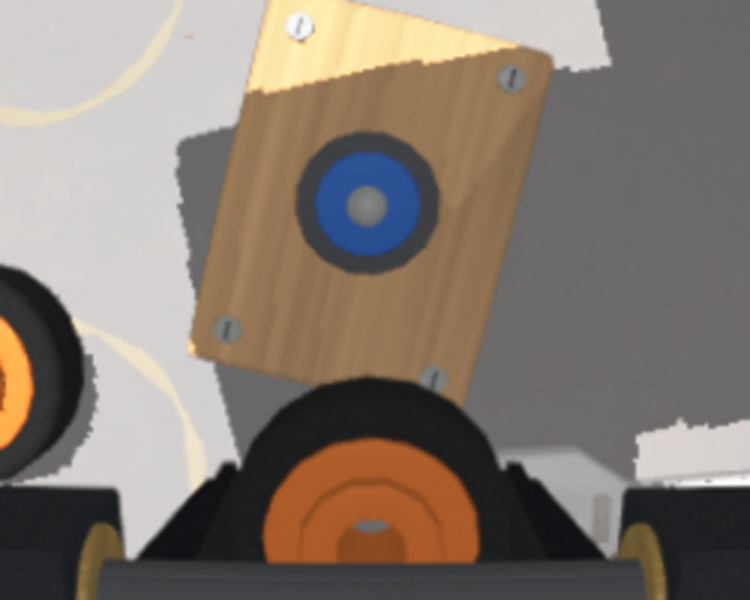

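Wheel held centred, with the same relative pixels as on the bench. The axle lies 59.9, -0.9 mm away in the tool frame. I'll move over it and feel down.

Request:
jog_arm:
  motion:
    - [0,0,0,20,-0.3,0,45]
    - [0,0,0,25,-0.4,8,45]
    - [0,0,0,15,-0.2,15,45]
    - [0,0,0,0,0,10,45]
    - [0,0,0,0,0,0,45]
    - [0,0,0,0,0,4,45]
    - [0,0,0,0,0,3,45]
    - [0,0,0,0,0,2,45]
    - [0,0,0,0,0,0,45]

```text
t: 8.2
eef_pos: [528.7, 50.1, 157.6]
tcp_rot: [3.142, -0.0, 2.912]
ft_force: [-0.5, 0.1, -1.2]
opening: 0.542
grip_force: 30.0
```

Request:
jog_arm:
  motion:
    - [0,0,0,0.3,-0.7,0,45]
    - [0,0,0,0,0,3,45]
    - [0,0,0,0,0,3,45]
    - [0,0,0,0,0,0,45]

```text
t: 8.7
eef_pos: [528.1, 49.5, 151.4]
tcp_rot: [-3.142, -0.001, 2.912]
ft_force: [0.5, 0.3, -1.3]
opening: 0.54
grip_force: 30.0
```

Request:
jog_arm:
  motion:
    - [0,0,0,0,0,6,45]
    - [0,0,0,0,0,8,45]
    - [0,0,0,0,0,8,45]
    - [0,0,0,0,0,4,45]
    - [0,0,0,0,0,2,45]
    - [0,0,0,0,0,0,45]

```text
t: 9.45
eef_pos: [528.3, 49.5, 123.7]
tcp_rot: [3.142, -0.0, 2.912]
ft_force: [-0.4, 0.1, -1.4]
opening: 0.544
grip_force: 30.0
```

Request:
jog_arm:
  motion:
    - [0,0,0,0,0,1.7,45]
    - [0,0,0,0,0,0,75]
    - [0,0,0,0,0,0,75]
    - [0,0,0,0,0,0,75]
    - [0,0,0,0,0,-20,75]
    - [0,0,0,0,0,-40,75]
    - [0,0,0,5,30,-18,75]
    - [0,0,0,8,50,0,75]
    - [0,0,0,8,50,0,75]
    - [0,0,0,4,41,0,75]

```text
t: 10.7
eef_pos: [542.7, 223.5, 200.2]
tcp_rot: [3.141, 0.0, 2.912]
ft_force: [0.5, -0.6, 0.1]
opening: 0.786
grip_force: 0.0
```

Request:
jog_arm:
  motion:
    - [0,0,0,0,0,0,60]
    - [0,0,0,0,0,0,60]

```text
t: 10.95
eef_pos: [542.6, 221.3, 199.9]
tcp_rot: [-3.141, -0.0, 2.912]
ft_force: [0.6, 0.9, 0.4]
opening: 0.657
grip_force: 0.0
```

```bash
python3 wl.py w5 31 c; python3 wl.py w5 66 o; python3 - <<'E'
from h import *
c=env.read_camera("scene");a=cv2.resize(c["color"][160:290,160:320],(480,390),interpolation=2)
b=cv2.imread("pics/w5.png")[:,:,::-1]
b=cv2.resize(b[60:260,150:360],(315,300),interpolation=2)
o=np.zeros((390,800,3),np.uint8);o[:,:480]=a;o[:300,480:795]=b;cv2.imwrite("pics/g2.png",o[:,:,::-1])
E
```

```text
[542.68870612 220.91191065 199.94156964] [-3.14132071e+00 -3.82311355e-04  2.91131990e+00] 0.644721760518617 0.0
[239 118  29  30 682] [488.1 233.   31. ] tool dx,dy 55.9 -0.6
[ 72 152  52  69 330] [499.1  72.2  31. ] tool dx,dy 8.5 -154.7
[433 167  30  62 625] [592.7 420.9  31. ] tool dx,dy -3.0 206.1
[ 59 208  30  23 376] [525.5  28.5  31. ] tool dx,dy -27.2 -191.3
[137 234  18  49 464] [582.6  98.4  31. ] tool dx,dy -66.8 -110.1
[352 234  18  49 469] [632.2 311.9  31. ] tool dx,dy -66.4 109.0
[362 283  73  11 252] [684.4 353.9  31. ] tool dx,dy -107.6 161.8
[542.83948133 220.70906786 200.04487071] [-3.14146707e+00 -1.95063843e-04  2.91074075e+00] 0.6360898792483201 0.0
[ 57 207  34  34 278] [523.4  53.9  66. ] tool dx,dy -19.2 -166.9
```

View pics/g2.png

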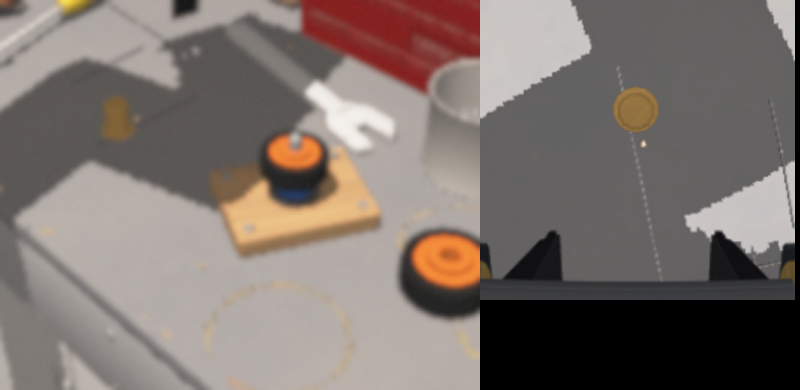

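The wheel sits on the axle over the blue sleeve (composite (295,160)). The cap is round and upright at wrist pixel (253,132).

Request:
jog_arm:
  motion:
    - [0,0,0,25,0,10,55]
    - [0,0,0,30,0,30,55]
    - [0,0,0,0,0,40,50]
    - [0,0,0,0,0,30,45]
    - [0,0,0,0,0,7,45]
    - [0,0,0,0,0,0,28]
    - [0,0,0,0,0,0,15]
    - [0,0,0,0,0,0,15]
    - [0,0,0,0,0,0,15]
    - [0,0,0,0,0,0,15]

```text
t: 12.35
eef_pos: [489.7, 234.3, 84.0]
tcp_rot: [3.141, 0.001, 2.912]
ft_force: [0.2, -0.8, 7.6]
opening: 0.225
grip_force: 30.0
```

```bash
cat > held.py <<'E'
from h import *
c=env.read_camera("wrist");hsv=cv2.cvtColor(c["color"],cv2.COLOR_RGB2HSV).astype(int);H,S=hsv[...,0],hsv[...,1]
s=env.state();p=s["eef_pos"];y=s["tcp_rot"][2];print(p,s["ft_force"],s["opening"])
m=((H>10)&(H<28)&(S>110))[190:252,215:290];yy,xx=np.nonzero(m);yy+=190;xx+=215
for v in range(yy.min(),yy.max()+1,3):
    r=xx[yy==v]
    if len(r)==0: continue
    d=pix2w(c,(r.min()+r.max())/2,v,p[2]-51,True)-p
    print(v,r.min(),r.max(),(d[0]*np.cos(y)+d[1]*np.sin(y)).round(1),(d[0]*np.sin(y)-d[1]*np.cos(y)).round(1),(pix2w(c,r.mean(),v,None,True)[2]-p[2]).round(1))
E
python3 held.py
```

```text
[489.67259872 234.29383363  84.02478236] [-0.38822326 -1.86580168  7.49045614] 0.22528828386482977
205 252 254 23.7 -0.7 -83.0
208 242 264 22.1 -0.7 -81.6
211 238 268 20.5 -0.7 -82.1
214 235 272 18.9 -0.4 -79.0
217 235 271 17.4 -0.7 -71.3
220 236 271 15.7 -0.4 -65.3
223 236 271 14.1 -0.4 -60.1
226 236 271 12.5 -0.4 -55.2
229 235 271 10.8 -0.7 -52.9
232 235 272 9.2 -0.4 -52.7
235 234 272 7.5 -0.7 -51.9
238 215 273 5.8 -5.4 -51.9
241 215 273 4.1 -5.4 -53.1
244 215 273 2.4 -5.4 -51.6
247 234 272 0.7 -0.7 -51.4
```

Request:
jog_arm:
  motion:
    - [0,0,0,0,0,-10,15]
    - [0,0,0,0,0,-45,15]
    - [0,0,0,-2,-5,-45,15]
    - [0,0,0,-16,-34,-6,15]
    - [0,0,0,-20,-44,0,15]
    - [0,0,0,-20,-44,0,15]
    - [0,0,0,-16,-32,0,15]
    - [0,0,0,-5.8,-12.2,0,15]
    - [0,0,0,0,0,0,15]
    - [0,0,0,0,0,0,15]

```text
t: 13.65
eef_pos: [527.7, 50.4, 189.2]
tcp_rot: [3.141, -0.0, 2.913]
ft_force: [-0.5, -0.0, -0.3]
opening: 0.226
grip_force: 30.0
```

```bash
python3 held.py|sed -n '1,4p;10,11p'
```

```text
[527.71977721  50.45737902 189.10504351] [ 0.24575624  0.24835624 -0.09883839] 0.223563340572505
190 215 272 31.4 -5.5 -126.9
193 231 289 29.9 2.6 -126.1
196 215 275 28.4 -4.8 -123.8
214 215 275 19.0 -4.9 -77.8
217 235 271 17.4 -0.8 -70.7
```

Request:
jog_arm:
  motion:
    - [0,0,0,-0.6,-0.9,0,15]
    - [0,0,0,0,0,12,15]
    - [0,0,0,0,0,12,15]
    - [0,0,0,0,0,4,15]
    - [0,0,0,0,0,1.5,15]
    - [0,0,0,0,0,0,15]
    - [0,0,0,0,0,0,15]

```text
t: 14.58
eef_pos: [528.5, 48.3, 159.8]
tcp_rot: [3.141, 0.0, 2.912]
ft_force: [0.3, -0.3, -0.1]
opening: 0.228
grip_force: 30.0
```

Request:
jog_arm:
  motion:
    - [0,0,0,0,0,0,15]
    - [0,0,0,0,0,0,15]

```text
t: 14.82
eef_pos: [528.4, 48.3, 159.7]
tcp_rot: [3.141, 0.0, 2.912]
ft_force: [-0.1, 0.2, -0.8]
opening: 0.227
grip_force: 30.0
```

Request:
jog_arm:
  motion:
    - [0,0,0,0.3,0.9,0,15]
    - [0,0,0,0,0,0,15]
    - [0,0,0,0,0,0,15]

```text
t: 15.2
eef_pos: [528.3, 49.3, 159.5]
tcp_rot: [3.141, 0.0, 2.912]
ft_force: [0.3, -0.2, -0.5]
opening: 0.228
grip_force: 30.0
```

Now push on in small steps.

Request:
jog_arm:
  motion:
    - [0,0,0,0,0,1.5,15]
    - [0,0,0,0,0,1,15]
    - [0,0,0,0,0,0,15]

```text
t: 15.58
eef_pos: [528.2, 49.3, 156.9]
tcp_rot: [3.142, -0.0, 2.912]
ft_force: [1.2, 0.1, 0.2]
opening: 0.224
grip_force: 30.0
```

Request:
jog_arm:
  motion:
    - [0,0,0,0,0,1,15]
    - [0,0,0,0,0,0,15]

```text
t: 15.82
eef_pos: [528.3, 49.3, 156.0]
tcp_rot: [3.142, -0.0, 2.912]
ft_force: [0.9, -0.9, -0.6]
opening: 0.227
grip_force: 30.0
```

Request:
jog_arm:
  motion:
    - [0,0,0,0,0,1,15]
    - [0,0,0,0,0,0,15]

```text
t: 16.08
eef_pos: [528.2, 49.3, 154.9]
tcp_rot: [3.142, -0.0, 2.912]
ft_force: [-0.8, 0.5, 0.5]
opening: 0.227
grip_force: 30.0
```

Request:
jog_arm:
  motion:
    - [0,0,0,0,0,1,15]
    - [0,0,0,0,0,0,15]

```text
t: 16.32
eef_pos: [528.2, 49.3, 153.9]
tcp_rot: [3.142, -0.0, 2.912]
ft_force: [-0.2, 0.1, -1.3]
opening: 0.225
grip_force: 30.0
```

Request:
jog_arm:
  motion:
    - [0,0,0,0,0,1,15]
    - [0,0,0,0,0,0,15]

```text
t: 16.58
eef_pos: [528.2, 49.3, 152.9]
tcp_rot: [3.142, -0.0, 2.912]
ft_force: [-0.2, -0.1, -0.0]
opening: 0.229
grip_force: 30.0
```

Request:
jog_arm:
  motion:
    - [0,0,0,0,0,1,15]
    - [0,0,0,0,0,0,15]

```text
t: 16.82
eef_pos: [528.2, 49.3, 151.9]
tcp_rot: [3.142, -0.0, 2.912]
ft_force: [-0.5, 0.3, -0.5]
opening: 0.227
grip_force: 30.0
```

Request:
jog_arm:
  motion:
    - [0,0,0,0,0,1,15]
    - [0,0,0,0,0,0,15]

```text
t: 17.08
eef_pos: [528.2, 49.3, 150.9]
tcp_rot: [3.142, -0.0, 2.912]
ft_force: [-0.5, -0.1, 0.1]
opening: 0.227
grip_force: 30.0
```

```bash
python3 held.py; python3 - <<'E'
from h import *
c=env.read_camera("scene");w=env.read_camera("wrist")
a=cv2.resize(c["color"][180:260,210:310],(450,360),interpolation=2);b=cv2.resize(w["color"][160:270,190:320],(346,293),interpolation=2)
o=np.zeros((360,800,3),np.uint8);o[:,:450]=a;o[:293,452:798]=b
cv2.imwrite("pics/g3.png",o[:,:,::-1])
E
```

```text
[528.25103467  49.31298466 150.87269445] [-0.82185606  0.20645516 -1.06593746] 0.22415607903511917
190 220 289 31.5 -0.0 -87.6
193 216 257 29.9 -9.0 -88.9
196 215 289 28.4 -1.3 -89.1
199 215 273 26.9 -5.3 -87.6
202 232 276 25.3 -0.3 -88.9
205 229 279 23.8 -0.3 -83.2
208 227 280 22.2 -0.5 -81.3
211 225 282 20.6 -0.5 -80.4
214 225 283 19.0 -0.3 -78.8
217 224 283 17.4 -0.5 -71.2
220 223 284 15.8 -0.5 -64.8
223 236 271 14.2 -0.5 -60.7
226 236 271 12.6 -0.5 -54.9
229 235 271 10.9 -0.8 -53.7
232 235 271 9.3 -0.8 -52.3
235 235 272 7.6 -0.5 -51.8
238 215 273 5.9 -5.4 -53.0
241 215 273 4.2 -5.4 -53.0
244 215 273 2.5 -5.5 -51.2
247 234 272 0.8 -0.8 -52.5
```

View pics/g3.png

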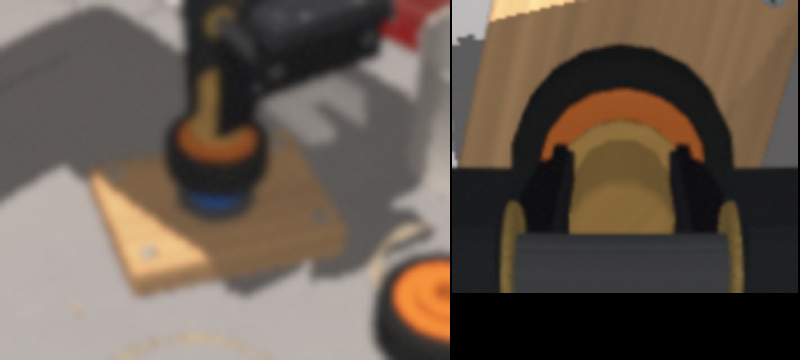

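The cap is coaxial with the wheel hub (right panel, centre about (622,200)), and there is no bite yet. I'll continue down.

Request:
jog_arm:
  motion:
    - [0,0,0,0,0,1,15]

```text
t: 17.35
eef_pos: [528.3, 49.3, 150.1]
tcp_rot: [3.141, 0.0, 2.912]
ft_force: [-1.2, 0.4, 2.9]
opening: 0.224
grip_force: 30.0
```

Request:
jog_arm:
  motion:
    - [0,0,0,0,0,1,15]

```text
t: 17.48
eef_pos: [528.3, 49.3, 149.1]
tcp_rot: [3.141, 0.0, 2.912]
ft_force: [-1.8, -0.5, 2.7]
opening: 0.226
grip_force: 30.0
```

Request:
jog_arm:
  motion:
    - [0,0,0,0,0,0.5,15]
    - [0,0,0,0,0,0,15]

```text
t: 17.73
eef_pos: [528.3, 49.3, 148.5]
tcp_rot: [3.142, -0.0, 2.912]
ft_force: [-1.5, 0.8, 2.1]
opening: 0.225
grip_force: 30.0
```

Request:
jog_arm:
  motion:
    - [0,0,0,0,0,0.5,15]
    - [0,0,0,0,0,0.5,15]

```text
t: 17.98
eef_pos: [528.3, 49.3, 147.6]
tcp_rot: [3.142, 0.0, 2.912]
ft_force: [-2.8, 0.3, 3.4]
opening: 0.227
grip_force: 30.0
```

Request:
jog_arm:
  motion:
    - [0,0,0,0,0,0.5,15]
    - [0,0,0,0,0,0.5,15]

```text
t: 18.23
eef_pos: [528.3, 49.3, 146.5]
tcp_rot: [3.141, 0.0, 2.912]
ft_force: [-1.4, -0.0, 3.6]
opening: 0.226
grip_force: 30.0
```

Request:
jog_arm:
  motion:
    - [0,0,0,0,0,0.5,15]

```text
t: 18.35
eef_pos: [528.3, 49.3, 146.0]
tcp_rot: [3.141, 0.0, 2.912]
ft_force: [-2.2, -1.1, 2.7]
opening: 0.229
grip_force: 30.0
```

Request:
jog_arm:
  motion:
    - [0,0,0,0,0,0.5,15]

```text
t: 18.48
eef_pos: [528.3, 49.3, 145.8]
tcp_rot: [3.141, 0.0, 2.912]
ft_force: [-3.0, -0.1, 12.4]
opening: 0.222
grip_force: 30.0
```

Request:
jog_arm:
  motion:
    - [0,0,0,0,0,0,15]

```text
t: 18.6
eef_pos: [528.3, 49.3, 145.9]
tcp_rot: [3.141, 0.0, 2.912]
ft_force: [-3.8, 0.6, 8.4]
opening: 0.224
grip_force: 30.0
```

Request:
jog_arm:
  motion:
    - [0,0,0,0,0,0.1,15]

```text
t: 18.73
eef_pos: [528.3, 49.3, 145.8]
tcp_rot: [3.141, 0.0, 2.912]
ft_force: [-3.3, 0.2, 9.4]
opening: 0.228
grip_force: 30.0
```

Request:
jog_arm:
  motion:
    - [0,0,0,0,0,0.1,15]

```text
t: 18.85
eef_pos: [528.3, 49.3, 145.8]
tcp_rot: [3.141, 0.0, 2.912]
ft_force: [-3.4, 0.3, 11.2]
opening: 0.227
grip_force: 30.0
```

Request:
jog_arm:
  motion:
    - [0,0,0,0,0,0.15,15]

```text
t: 18.98
eef_pos: [528.4, 49.3, 145.8]
tcp_rot: [3.141, 0.001, 2.912]
ft_force: [-4.4, 0.4, 13.6]
opening: 0.227
grip_force: 30.0
```

Request:
jog_arm:
  motion:
    - [0,0,0,0,0,0.15,15]

```text
t: 19.1
eef_pos: [528.4, 49.3, 145.8]
tcp_rot: [3.141, 0.001, 2.912]
ft_force: [-4.8, 0.3, 16.6]
opening: 0.226
grip_force: 30.0
```

Request:
jog_arm:
  motion:
    - [0,0,0,0,0,0,15]

```text
t: 19.23
eef_pos: [528.4, 49.3, 145.8]
tcp_rot: [3.141, 0.001, 2.912]
ft_force: [-4.5, 1.0, 14.4]
opening: 0.224
grip_force: 30.0
```

```bash
python3 held.py
```

```text
[528.35512567  49.30205053 145.81266858] [-4.67911539  0.40805964 14.97909694] 0.23176678376165485
190 215 288 31.4 -1.5 -88.5
193 216 257 29.9 -8.9 -88.1
196 215 267 28.4 -6.7 -87.9
199 216 272 26.8 -5.2 -88.9
202 232 275 25.3 -0.5 -88.2
205 229 278 23.7 -0.5 -82.3
208 227 280 22.1 -0.5 -80.2
211 225 282 20.6 -0.5 -80.9
214 224 283 19.0 -0.5 -77.0
217 224 284 17.4 -0.2 -70.7
220 223 284 15.8 -0.5 -65.9
223 236 271 14.2 -0.5 -59.0
226 236 271 12.5 -0.5 -55.7
229 235 271 10.9 -0.7 -53.3
232 235 271 9.2 -0.7 -52.0
235 234 272 7.6 -0.7 -51.3
238 215 272 5.9 -5.7 -53.4
241 215 273 4.2 -5.4 -52.4
244 215 273 2.5 -5.4 -51.6
247 234 272 0.7 -0.7 -52.8
```

Request:
jog_arm:
  motion:
    - [0,0,0,0,0,-0.8,15]
    - [0,0,0,0,0,0,15]

```text
t: 19.52
eef_pos: [528.3, 49.3, 145.9]
tcp_rot: [3.142, -0.0, 2.912]
ft_force: [-3.3, -0.4, 5.3]
opening: 0.224
grip_force: 30.0
```

Request:
jog_arm:
  motion:
    - [0,0,0,0,0,-0.4,15]
    - [0,0,0,0,0,0,15]

```text
t: 19.77
eef_pos: [528.3, 49.3, 146.0]
tcp_rot: [3.142, -0.0, 2.912]
ft_force: [-0.5, 0.3, -1.3]
opening: 0.222
grip_force: 30.0
```

Request:
jog_arm:
  motion:
    - [0,0,0,0,0,-0.4,15]
    - [0,0,0,0,0,0,15]

```text
t: 20.02
eef_pos: [528.3, 49.3, 146.5]
tcp_rot: [3.142, -0.0, 2.912]
ft_force: [-1.4, 1.1, -1.6]
opening: 0.226
grip_force: 30.0
```

Request:
jog_arm:
  motion:
    - [0,0,0,0,0,-0.5,15]
    - [0,0,0,0,0,0,15]

```text
t: 20.27
eef_pos: [528.3, 49.3, 147.2]
tcp_rot: [3.142, -0.0, 2.912]
ft_force: [-0.7, 1.0, -0.5]
opening: 0.225
grip_force: 30.0
```

```bash
cat > hub.py <<'E'
from h import *
fs=[];D=[];F=[]
for i in range(5):
    c=env.read_camera("wrist");s=env.state();fs.append(s["ft_force"]);p=s["eef_pos"]
    D.append(np.median([pix2w(c,u,v,None,True)[2] for v in range(198,201) for u in range(246,262)]))
    F.append(np.median([pix2w(c,u,v,None,True)[2] for v in range(231,237) for u in range(240,268)]))
print(p,"F",np.mean(fs,0).round(2),"hub z",np.mean(D).round(2),"captop z",np.mean(F).round(2))
E
python3 hub.py
```

```text
[528.26688188  49.30124326 147.20959801] F [-1.82  0.2   0.13] hub z 58.91 captop z 94.64
```

Request:
jog_arm:
  motion:
    - [0,0,0,0,0,0.7,15]
    - [0,0,0,0,0,0.6,15]
    - [0,0,0,0,0,0.3,15]
    - [0,0,0,0,0,0.2,15]
    - [0,0,0,0,0,0.1,15]

```text
t: 21.15
eef_pos: [528.4, 49.3, 145.8]
tcp_rot: [3.141, 0.001, 2.912]
ft_force: [-4.9, 0.8, 11.6]
opening: 0.221
grip_force: 30.0
```

Request:
jog_arm:
  motion:
    - [0,0,0,0,0,0.2,15]
    - [0,0,0,0,0,0,15]

```text
t: 21.4
eef_pos: [528.4, 49.3, 145.8]
tcp_rot: [3.141, 0.001, 2.912]
ft_force: [-5.7, 0.0, 12.7]
opening: 0.222
grip_force: 30.0
```

Request:
jog_arm:
  motion:
    - [0,0,0,0.3,0,0,15]
    - [0,0,0,0,0,0.2,15]
    - [0,0,0,0,0,0,15]

```text
t: 21.78
eef_pos: [528.3, 49.3, 145.8]
tcp_rot: [3.141, 0.002, 2.912]
ft_force: [-4.5, -0.1, 14.4]
opening: 0.225
grip_force: 30.0
```

```bash
python3 hub.py
```

```text
[528.27496311  49.32307081 145.78199437] F [-4.39 -0.05 14.77] hub z 57.81 captop z 93.3
```

Request:
jog_arm:
  motion:
    - [0,0,0,0,0,0,24]
    - [0,0,0,0,0,0,26]
    - [0,0,0,0,0,0,30]
    - [0,0,0,0,0,0,40]
    - [0,0,0,0,0,0,40]

```text
t: 22.65
eef_pos: [528.0, 49.4, 144.7]
tcp_rot: [3.142, -0.0, 2.912]
ft_force: [-0.2, 0.3, -0.9]
opening: 0.412
grip_force: 0.0
```

```bash
python3 hub.py
```

```text
[527.9916338   49.37457699 144.79840126] F [-0.29  0.22  0.11] hub z 57.78 captop z 93.28
```

Request:
jog_arm:
  motion:
    - [0,0,0,0,0,-1,40]
    - [0,0,0,0,0,0,15]
    - [0,0,0,0,0,0,15]
    - [0,0,0,0,0,0,15]
    - [0,0,0,0,0,0,15]
    - [0,0,0,0,0,0,15]

```text
t: 23.65
eef_pos: [528.0, 49.4, 145.8]
tcp_rot: [3.142, -0.0, 2.912]
ft_force: [-0.4, -0.2, 0.4]
opening: 0.227
grip_force: 30.0
```

Request:
jog_arm:
  motion:
    - [0,0,0,0,0,-0.3,15]
    - [0,0,0,0,0,0,15]

```text
t: 23.9
eef_pos: [528.0, 49.4, 146.1]
tcp_rot: [3.142, -0.0, 2.912]
ft_force: [0.2, 0.6, -0.9]
opening: 0.225
grip_force: 30.0
```

Request:
jog_arm:
  motion:
    - [0,0,0,0,0,-0.3,15]
    - [0,0,0,0,0,0,15]

```text
t: 24.15
eef_pos: [527.9, 49.4, 146.4]
tcp_rot: [3.142, -0.0, 2.912]
ft_force: [-0.6, 0.2, -1.5]
opening: 0.223
grip_force: 30.0
```

```bash
python3 hub.py
```

```text
[527.95323824  49.34880756 146.424588  ] F [-0.86  0.32 -1.23] hub z 58.38 captop z 93.95
```

Request:
jog_arm:
  motion:
    - [0,0,0,0,0,0.6,15]
    - [0,0,0,0,0,0.4,15]
    - [0,0,0,0,0,0.2,15]
    - [0,0,0,0,0,0.2,15]

```text
t: 24.9
eef_pos: [528.1, 49.4, 145.7]
tcp_rot: [3.141, 0.001, 2.912]
ft_force: [-4.1, -0.6, 12.9]
opening: 0.228
grip_force: 30.0
```

Request:
jog_arm:
  motion:
    - [0,0,0,0,0,0.2,15]
    - [0,0,0,0,0,0,15]

```text
t: 25.15
eef_pos: [528.0, 49.4, 145.6]
tcp_rot: [3.141, 0.001, 2.912]
ft_force: [-4.5, -0.1, 12.7]
opening: 0.223
grip_force: 30.0
```

Request:
jog_arm:
  motion:
    - [0,0,0,0,0,0.15,15]
    - [0,0,0,0,0,0,15]

```text
t: 25.4
eef_pos: [528.0, 49.4, 145.6]
tcp_rot: [3.141, 0.001, 2.912]
ft_force: [-4.1, -1.2, 14.9]
opening: 0.224
grip_force: 30.0
```

Request:
jog_arm:
  motion:
    - [0,0,0,0,0,0.15,15]
    - [0,0,0,0,0,0,15]

```text
t: 25.65
eef_pos: [528.1, 49.4, 145.6]
tcp_rot: [3.141, 0.001, 2.912]
ft_force: [-6.4, -0.1, 16.4]
opening: 0.227
grip_force: 30.0
```

Request:
jog_arm:
  motion:
    - [0,0,0,0,0,0.15,15]
    - [0,0,0,0,0,0,15]

```text
t: 25.9
eef_pos: [528.1, 49.4, 145.6]
tcp_rot: [3.141, 0.001, 2.912]
ft_force: [-5.2, -0.7, 19.3]
opening: 0.228
grip_force: 30.0
```

```bash
python3 hub.py
```

```text
[528.0677176   49.35765728 145.60910506] F [-5.14 -0.09 18.17] hub z 57.76 captop z 93.31
```

Request:
jog_arm:
  motion:
    - [0,0,0,0,0,-0.6,15]
    - [0,0,0,0,0,-0.6,15]
    - [0,0,0,0,0,0,15]

```text
t: 26.52
eef_pos: [528.0, 49.4, 145.7]
tcp_rot: [3.141, 0.0, 2.912]
ft_force: [-2.8, -0.3, 6.9]
opening: 0.225
grip_force: 30.0
```

Request:
jog_arm:
  motion:
    - [0,0,0,0,0,-0.4,15]
    - [0,0,0,0,0,0,15]

```text
t: 26.78
eef_pos: [528.0, 49.4, 145.8]
tcp_rot: [3.142, -0.0, 2.912]
ft_force: [-0.7, -0.0, 0.8]
opening: 0.225
grip_force: 30.0
```

```bash
python3 hub.py
```

```text
[527.99388353  49.38268426 145.86449319] F [-1.57 -0.17  0.23] hub z 57.75 captop z 93.37
```

Request:
jog_arm:
  motion:
    - [0,0,0,0,0,-0.3,15]
    - [0,0,0,0,0,0,15]

```text
t: 27.28
eef_pos: [528.0, 49.3, 146.2]
tcp_rot: [3.142, -0.0, 2.912]
ft_force: [-2.0, 0.8, -1.2]
opening: 0.221
grip_force: 30.0
```

Request:
jog_arm:
  motion:
    - [0,0,0,0,0,-0.4,15]
    - [0,0,0,0,0,0,15]

```text
t: 27.52
eef_pos: [528.0, 49.4, 146.7]
tcp_rot: [3.142, -0.0, 2.912]
ft_force: [-1.0, -0.3, 0.2]
opening: 0.226
grip_force: 30.0
```

```bash
python3 hub.py; python3 held.py | tail -4; python3 - <<'E'
from h import *
c=env.read_camera("scene")
for v in range(200,240,3): print(v,[tuple(int(x) for x in c["color"][v,u]) for u in (254,258)], np.round(pix2w(c,257,v)[2],0))
E
```

```text
[527.9977364   49.35495627 146.71663055] F [-1.72  0.1  -0.47] hub z 58.67 captop z 94.28
238 215 273 5.9 -5.4 -51.9
241 215 273 4.2 -5.4 -51.9
244 215 273 2.5 -5.5 -51.1
247 234 272 0.8 -0.8 -51.8
200 [(93, 72, 47), (74, 58, 39)] 97.0
203 [(96, 74, 47), (71, 56, 37)] 91.0
206 [(114, 88, 52), (69, 55, 36)] 81.0
209 [(127, 96, 55), (60, 48, 34)] 73.0
212 [(136, 90, 48), (106, 75, 44)] 66.0
215 [(124, 68, 33), (132, 72, 33)] 60.0
218 [(38, 34, 32), (46, 36, 32)] 57.0
221 [(32, 32, 32), (31, 31, 31)] 50.0
224 [(39, 43, 56), (35, 43, 64)] 39.0
227 [(63, 58, 57), (56, 57, 67)] 26.0
230 [(118, 93, 68), (114, 91, 67)] 20.0
233 [(137, 107, 77), (126, 98, 71)] 21.0
236 [(227, 181, 126), (133, 104, 75)] 20.0
239 [(161, 125, 89), (135, 105, 75)] 10.0
```

Request:
jog_arm:
  motion:
    - [0,0,0,0,0,-2,15]
    - [0,0,0,0,0,-3,15]
    - [0,0,0,0,0,0,15]

```text
t: 28.25
eef_pos: [528.1, 49.4, 152.1]
tcp_rot: [3.141, 0.001, 2.912]
ft_force: [-2.3, 1.0, 2.1]
opening: 0.223
grip_force: 30.0
```

```bash
python3 hub.py
```

```text
[528.12074245  49.37144466 151.82096015] F [-1.44  0.27  1.81] hub z 61.95 captop z 99.52
```

Request:
jog_arm:
  motion:
    - [0,0,0,1.0,0,0,15]
    - [0,0,0,0,0,0,15]

```text
t: 28.75
eef_pos: [527.3, 49.5, 151.7]
tcp_rot: [3.141, 0.001, 2.912]
ft_force: [0.3, -0.5, -0.2]
opening: 0.225
grip_force: 30.0
```

Request:
jog_arm:
  motion:
    - [0,0,0,1.0,0,0,15]
    - [0,0,0,0,0,0,15]

```text
t: 29.0
eef_pos: [526.5, 49.7, 151.8]
tcp_rot: [3.141, 0.001, 2.912]
ft_force: [4.2, -2.9, -0.7]
opening: 0.226
grip_force: 30.0
```

Request:
jog_arm:
  motion:
    - [0,0,0,-0.8,1,0,15]
    - [0,0,0,0,0,0,15]

```text
t: 29.25
eef_pos: [527.0, 50.6, 151.7]
tcp_rot: [-3.142, -0.0, 2.912]
ft_force: [1.3, -2.7, -0.3]
opening: 0.224
grip_force: 30.0
```

Request:
jog_arm:
  motion:
    - [0,0,0,0,0.8,0,15]
    - [0,0,0,0,0,0,15]

```text
t: 29.5
eef_pos: [527.1, 50.9, 151.6]
tcp_rot: [-3.141, -0.0, 2.912]
ft_force: [0.4, -8.6, 0.2]
opening: 0.226
grip_force: 30.0
```

Request:
jog_arm:
  motion:
    - [0,0,0,0,-2.6,0,15]
    - [0,0,0,0,0,0,15]

```text
t: 29.75
eef_pos: [526.7, 48.9, 151.7]
tcp_rot: [3.141, 0.0, 2.912]
ft_force: [2.6, -0.6, -0.1]
opening: 0.228
grip_force: 30.0
```

Request:
jog_arm:
  motion:
    - [0,0,0,0,-0.8,0,15]
    - [0,0,0,0,0,0,15]

```text
t: 30.0
eef_pos: [526.6, 48.5, 151.7]
tcp_rot: [3.141, 0.0, 2.912]
ft_force: [4.0, 3.5, -1.5]
opening: 0.223
grip_force: 30.0
```

Request:
jog_arm:
  motion:
    - [0,0,0,-0.8,1.4,0,15]
    - [0,0,0,0,0,0,15]
    - [0,0,0,0,0,0,15]

```text
t: 30.38
eef_pos: [527.4, 49.4, 151.6]
tcp_rot: [3.141, -0.0, 2.912]
ft_force: [1.2, 1.7, -0.8]
opening: 0.224
grip_force: 30.0
```

```bash
python3 hub.py
```

```text
[527.44485602  49.33903076 151.61077794] F [ 0.33  2.16 -1.03] hub z 61.82 captop z 99.14
```

Request:
jog_arm:
  motion:
    - [0,0,0,0,0.4,0,15]
    - [0,0,0,0,0,0.8,15]
    - [0,0,0,0,0,0,15]

```text
t: 31.0
eef_pos: [527.6, 49.5, 150.8]
tcp_rot: [-3.142, -0.0, 2.912]
ft_force: [-0.2, -0.3, -0.7]
opening: 0.226
grip_force: 30.0
```

Request:
jog_arm:
  motion:
    - [0,0,0,0,0,1.5,15]
    - [0,0,0,0,0,1.5,15]

```text
t: 31.25
eef_pos: [527.7, 49.6, 147.9]
tcp_rot: [3.142, 0.0, 2.912]
ft_force: [-0.7, -1.0, 2.5]
opening: 0.227
grip_force: 30.0
```

Request:
jog_arm:
  motion:
    - [0,0,0,0,0,1,15]
    - [0,0,0,0,0,0,15]

```text
t: 31.5
eef_pos: [527.7, 49.6, 146.7]
tcp_rot: [3.142, -0.0, 2.912]
ft_force: [-0.3, -1.0, -1.2]
opening: 0.23
grip_force: 30.0
```

Request:
jog_arm:
  motion:
    - [0,0,0,0,0,0.6,15]
    - [0,0,0,0,0,0.3,15]

```text
t: 31.75
eef_pos: [527.7, 49.6, 146.0]
tcp_rot: [3.142, 0.0, 2.912]
ft_force: [-0.8, -1.8, 2.1]
opening: 0.224
grip_force: 30.0
```

Request:
jog_arm:
  motion:
    - [0,0,0,0,0,0.3,15]

```text
t: 31.88
eef_pos: [527.7, 49.6, 145.8]
tcp_rot: [3.141, 0.0, 2.912]
ft_force: [-1.8, -1.7, 2.8]
opening: 0.225
grip_force: 30.0
```

Request:
jog_arm:
  motion:
    - [0,0,0,0,0,0.3,15]

```text
t: 32.0
eef_pos: [527.7, 49.6, 145.7]
tcp_rot: [3.142, 0.0, 2.912]
ft_force: [-1.8, -1.3, 9.3]
opening: 0.225
grip_force: 30.0
```

Request:
jog_arm:
  motion:
    - [0,0,0,0,0,0.3,15]

```text
t: 32.12
eef_pos: [527.7, 49.6, 145.7]
tcp_rot: [3.141, 0.001, 2.912]
ft_force: [-3.3, -1.5, 14.6]
opening: 0.226
grip_force: 30.0
```

```bash
python3 hub.py
```

```text
[527.71358722  49.64202547 145.65196843] F [-2.24 -1.66 11.08] hub z 57.74 captop z 93.3
```

Request:
jog_arm:
  motion:
    - [0,0,0,0,0,-2,15]
    - [0,0,0,0,0,-6,15]
    - [0,0,0,0,0,-7,15]
    - [0,0,0,0,0,0,15]

```text
t: 32.88
eef_pos: [527.8, 49.7, 160.7]
tcp_rot: [3.141, 0.001, 2.912]
ft_force: [-0.7, 0.2, -0.3]
opening: 0.228
grip_force: 30.0
```

```bash
python3 hub.py
```

```text
[527.55368748  49.68817172 159.9271329 ] F [-0.14  0.28 -0.56] hub z 61.91 captop z 107.87
```

Request:
jog_arm:
  motion:
    - [0,0,0,0,0,1.5,15]
    - [0,0,0,0,0,1,15]

```text
t: 33.38
eef_pos: [527.6, 49.7, 157.4]
tcp_rot: [3.142, -0.0, 2.912]
ft_force: [-0.5, -0.3, -1.1]
opening: 0.225
grip_force: 30.0
```

Request:
jog_arm:
  motion:
    - [0,0,0,0,0,1,15]

```text
t: 33.5
eef_pos: [527.7, 49.6, 156.4]
tcp_rot: [3.142, -0.0, 2.912]
ft_force: [-0.4, -0.0, -0.7]
opening: 0.225
grip_force: 30.0
```

Request:
jog_arm:
  motion:
    - [0,0,0,0,0,1,15]

```text
t: 33.62
eef_pos: [527.6, 49.6, 155.4]
tcp_rot: [3.142, -0.0, 2.912]
ft_force: [-0.7, -0.1, -1.0]
opening: 0.223
grip_force: 30.0
```

Request:
jog_arm:
  motion:
    - [0,0,0,0,0,1,15]

```text
t: 33.75
eef_pos: [527.6, 49.6, 154.5]
tcp_rot: [3.142, -0.0, 2.912]
ft_force: [0.1, -0.6, 1.4]
opening: 0.226
grip_force: 30.0
```

Request:
jog_arm:
  motion:
    - [0,0,0,0,0,1,15]

```text
t: 33.88
eef_pos: [527.7, 49.6, 153.7]
tcp_rot: [3.142, 0.0, 2.912]
ft_force: [-1.3, -0.3, 2.7]
opening: 0.223
grip_force: 30.0
```

Request:
jog_arm:
  motion:
    - [0,0,0,0,0,1,15]

```text
t: 34.0
eef_pos: [527.7, 49.6, 152.7]
tcp_rot: [3.141, 0.0, 2.912]
ft_force: [0.4, -0.9, 2.3]
opening: 0.226
grip_force: 30.0
```

Request:
jog_arm:
  motion:
    - [0,0,0,0,0,1,15]

```text
t: 34.12
eef_pos: [527.7, 49.6, 151.6]
tcp_rot: [3.141, 0.0, 2.912]
ft_force: [-1.0, -0.2, 2.1]
opening: 0.227
grip_force: 30.0
```

```bash
python3 hub.py
```

```text
[527.62579877  49.63819892 151.36292184] F [ 0.2  -1.03 -1.91] hub z 61.8 captop z 99.0
```

Request:
jog_arm:
  motion:
    - [0,0,0,0,0,1,15]

```text
t: 34.5
eef_pos: [527.7, 49.6, 150.6]
tcp_rot: [3.141, 0.0, 2.912]
ft_force: [-0.6, -0.8, 1.9]
opening: 0.228
grip_force: 30.0
```

Request:
jog_arm:
  motion:
    - [0,0,0,0,0,1,15]

```text
t: 34.62
eef_pos: [527.7, 49.7, 149.6]
tcp_rot: [3.141, 0.0, 2.912]
ft_force: [-0.9, -1.1, 2.6]
opening: 0.224
grip_force: 30.0
```

```bash
python3 hub.py
```

```text
[527.650284    49.6541003  149.49176539] F [-0.11 -1.11 -0.84] hub z 61.48 captop z 97.07
```

Resistance appears while moving and relaxes at rest, so the teeth do engage. The stop at TCP 145.7 repeats and is the shoulder. I'll press home for the final time.

Request:
jog_arm:
  motion:
    - [0,0,0,0,0,1,15]
    - [0,0,0,0,0,1,15]
    - [0,0,0,0,0,0.8,15]
    - [0,0,0,0,0,0.5,15]
    - [0,0,0,0,0,0.4,15]
    - [0,0,0,0,0,0.3,15]
    - [0,0,0,0,0,0.2,15]

```text
t: 35.75
eef_pos: [527.7, 49.6, 145.7]
tcp_rot: [3.141, 0.0, 2.912]
ft_force: [-0.7, -0.7, 9.9]
opening: 0.227
grip_force: 30.0
```

Request:
jog_arm:
  motion:
    - [0,0,0,0,0,0.2,15]

```text
t: 35.88
eef_pos: [527.7, 49.6, 145.7]
tcp_rot: [3.141, 0.0, 2.912]
ft_force: [-2.8, -0.9, 11.3]
opening: 0.229
grip_force: 30.0
```

Request:
jog_arm:
  motion:
    - [0,0,0,0,0,0.2,15]
    - [0,0,0,0,0,0.1,15]

```text
t: 36.12
eef_pos: [527.8, 49.7, 145.6]
tcp_rot: [3.141, 0.001, 2.912]
ft_force: [-3.5, -1.8, 14.6]
opening: 0.228
grip_force: 30.0
```

Request:
jog_arm:
  motion:
    - [0,0,0,0,0,0.15,15]
    - [0,0,0,0,0,0,15]

```text
t: 36.38
eef_pos: [527.8, 49.7, 145.6]
tcp_rot: [3.141, 0.001, 2.912]
ft_force: [-3.9, -0.2, 15.5]
opening: 0.225
grip_force: 30.0
```

Request:
jog_arm:
  motion:
    - [0,0,0,0,0,0.1,15]
    - [0,0,0,0,0,0,15]

```text
t: 36.62
eef_pos: [527.8, 49.7, 145.6]
tcp_rot: [3.141, 0.001, 2.912]
ft_force: [-3.4, -2.0, 17.3]
opening: 0.229
grip_force: 30.0
```

```bash
python3 hub.py
```

```text
[527.75948977  49.65526408 145.59990429] F [-3.6  -1.37 16.64] hub z 57.67 captop z 93.28
```

Request:
jog_arm:
  motion:
    - [0,0,0,0,0,0,30]
    - [0,0,0,0,0,0,45]
    - [0,0,0,0,0,0,50]
    - [0,0,0,0,0,0,50]

```text
t: 37.38
eef_pos: [527.6, 49.7, 144.4]
tcp_rot: [3.142, -0.0, 2.912]
ft_force: [0.3, 0.1, 0.4]
opening: 0.517
grip_force: 0.0
```

```bash
python3 hub.py
```

```text
[527.66472203  49.65778861 144.58333512] F [-0.21 -0.09  0.16] hub z 57.7 captop z 93.21
```

Request:
jog_arm:
  motion:
    - [0,0,0,0,0,-10,50]
    - [0,0,0,0,0,-30,50]
    - [0,0,0,0,0,-40,50]
    - [0,0,0,-30,0,-30,50]
    - [0,0,0,-30,0,0,50]
    - [0,0,0,0,0,0,50]
    - [0,0,0,0,0,0,50]

```text
t: 38.5
eef_pos: [585.3, 36.1, 254.5]
tcp_rot: [-3.142, -0.001, 2.912]
ft_force: [-1.4, 0.2, 0.4]
opening: 0.523
grip_force: 0.0
```

```bash
python3 - <<'E'
from h import *
ms=[]
for k in range(2):
    c=env.read_camera("wrist");s=env.state();print(s["eef_pos"])
    hsv=cv2.cvtColor(c["color"],cv2.COLOR_RGB2HSV).astype(int);H,S=hsv[...,0],hsv[...,1]
    for u0,v0 in [(252,126)]:
        Z=np.array([[pix2w(c,u,v,None,True)[2] for u in range(u0-6,u0+7)] for v in range(v0-6,v0+7)]);print("top z",np.median(Z).round(2))
    for _ in range(10): env.read_camera("scene")
save(c,"f");a=c["color"][50:230,150:350]
b=env.read_camera("scene")["color"][170:270,200:320]
o=np.zeros((400,800,3),np.uint8);o[:360,:400]=cv2.resize(a,(400,360),interpolation=2);o[:333,400:]=cv2.resize(b,(400,333),interpolation=2)
cv2.imwrite("pics/fin.png",o[:,:,::-1])
E
```

```text
[585.220983    36.16366118 254.54537766]
top z 93.76
[586.05484931  35.98657143 254.61372462]
top z 93.72
```

View pics/fin.png

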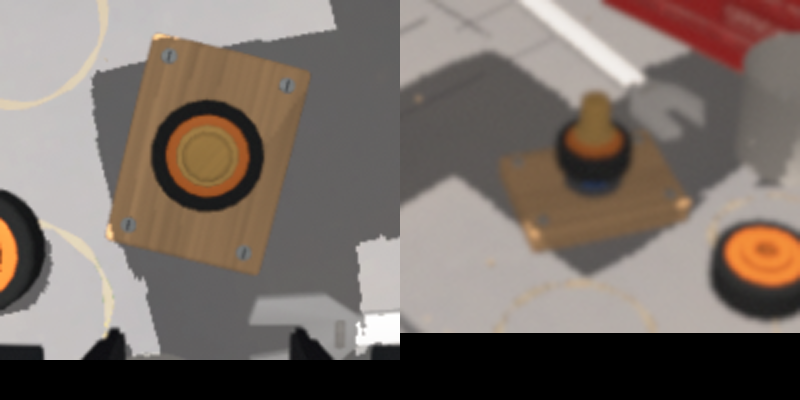

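The cap sits coaxial and upright on the wheel. Its top holds steady at about 93.5 mm, with no spring-back.

```bash
python3 -c "
from cell import env
print(env.job_done())"
```

```text
the job is handed in; nothing more can be done
None
```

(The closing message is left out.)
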